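Index the sample carousel to the next vial

TASK

Bring the next vial under the reader: with the fingertips press the carousel's indexing plunger down, turn the turntable anticlockwise (seen from above) to the next hole, and let the plunger spring fully up there so that it locks. Only push: do not turn past that hole or the wrong way, do not lift or knock over the vials, leave the other things where they are, and finish with the hand clear.

Things in the scene. Friction and masses are not known exactly. Their poses are not given: they have to be found in the camera images.
- carousel: Bench sample carousel, fixed: grey round base 376 mm across, 12 mm thick; origin at its underside's centre on the turntable's vertical axis, z up. All angles here are from its x axis, anticlockwise seen from above. The plunger side (120 to 240 degrees) faces the robot, give or take 30 degrees; at 60 degrees stands the white reader: column at radius 140 mm, overhanging head 125 to 167 mm high.
- index_sector: Bare aluminium arc plate on thin posts, fixed to the carousel, same origin and axes: from 120 to 240 degrees, radius 148 to 182 mm, underside 60 and top 66 mm above the table, with four square 16 mm holes at radius 160 mm, at 135, 165 (pin in it at the start), 195 (next) and 225 degrees.
- turntable (a joint): Angle (rad) of the aluminium turntable (196 mm across, deck 40 mm high, 12 pockets). 0 = pin in the start hole, growing anticlockwise seen from above; next hole at 0.5236, the one after at 1.047. Drag about 0.12 N m, no spring: it stays where it is left. Locked, with about 0.02 rad of play, while the pin is up in a hole.
- plunger (a joint): Plunger travel (m) straight down: 0 fully up, 0.016 stop. It rides on the turntable; its spring lifts it: 4 N at 0, 7 N at 0.010, 9 N at 0.016. Its upright 10 mm round-ended pin stands 4 mm above the index sector when locked and is clear of the hole from 0.010 on. Let go between holes, the pin rubs under the sector; within about 0.03 rad of a hole it springs up into it.
- plunger_pad (a point): Where to press: centre of the top of the plunger's black pad, 125 mm from the axis at 165 degrees + turntable angle, 80 mm above the table when up. Pad 34 mm radially, 50 mm wide, with a 5 mm thick, 18 mm tall cheek at each side (tops 98 mm high): a 40 mm channel, open inwards and outwards, in which closed fingertips press and push it round. Axes: the carousel's when turntable is 0.
- next_hole (a point): Centre of the hole to turn to, on the sector's top face: 66 mm above the table, 160 mm from the axis, at 195 degrees. Fixed to the carousel.
- reader_spot (a point): Point at deck height (40 mm) below the reader's lens, 78 mm from the axis at 60 degrees. Fixed to the carousel.
- vial_0: Loose capped amber glass vial, 24 mm diameter, 55 mm tall, 30 g, standing in a 14 mm deep pocket of the turntable; origin at the centre of its underside. It has been read: at the start one pocket anticlockwise of the reader.
- vial_1: Loose capped amber glass vial, 24 mm diameter, 55 mm tall, 30 g, standing in a 14 mm deep pocket of the turntable; origin at the centre of its underside. It stands under the reader head at the start.
- vial_2: Loose capped amber glass vial, 24 mm diameter, 55 mm tall, 30 g, standing in a 14 mm deep pocket of the turntable; origin at the centre of its underside. Next to be read: at the start one pocket (30 degrees) clockwise of the reader; after the turn it stands under the reader.
- vial_3: Loose capped amber glass vial, 24 mm diameter, 55 mm tall, 30 g, standing in a 14 mm deep pocket of the turntable; origin at the centre of its underside. At the start two pockets clockwise of the reader.
- vial_4: Loose capped amber glass vial, 24 mm diameter, 55 mm tall, 30 g, standing in a 14 mm deep pocket of the turntable; origin at the centre of its underside. At the start three pockets clockwise of the reader.
- reagent_bottle: Bystander: loose amber bottle, 64 mm diameter, 150 mm tall, origin under its centre.
- beaker: Bystander: loose glass beaker, 68 mm diameter, 80 mm tall, origin under its centre.
- petri_dish: Bystander: loose clear dish, 90 mm diameter, 16 mm tall, origin under its centre.
- sample_jar: Bystander: loose glass jar with white cap, 52 mm diameter, 60 mm tall, origin under its centre.
Not all that is in view belongs to the job. What is shaped like the vial_2 but purple or turquoise is not meant.

How it is judged (in metres and radians):
On the way, in this order (a step that is already met when the one before it is completed fails the run):
1. the plunger is pressed clear of its hole (at least 8.5 mm) while the turntable is still at the start hole (value of joint plunger above 0.0085 m and value of joint turntable between -0.12 and 0.12 rad), for 0.1 s.
2. the turntable is turned anticlockwise with the pin out of the holes (value of joint turntable above 0.25 rad and value of joint plunger above 0.007 m), for 0.05 s.
At the end, for the whole second after the job is handed in: The turntable is locked at the next hole (0.5236 rad within 0.03), the plunger is up (less than 3 mm pressed), vial_2 stands within 8 mm of the spot under the reader, all vials are seated upright in their pockets, and the other loose things stand upright within 30 mm of where they were (value of joint turntable between 0.4936 and 0.5536 rad and value of joint plunger below 0.003 m and horizontal distance between vial_2 and reader_spot below 0.008 m and height (world z) of each of vial_0, vial_1, vial_2, vial_3, vial_4 below 0.046 m and angle between each of vial_0, vial_1, vial_2, vial_3, vial_4, reagent_bottle, beaker, petri_dish, sample_jar's own z axis and vertical below 0.2 rad and distance of each of reagent_bottle, beaker, petri_dish, sample_jar from where it was at the start of the episode below 0.03 m); the robot touches nothing.
It fails at once if the turntable is turned well past the next hole (more than 0.75 rad) (value of joint turntable above 0.75 rad).
It fails at once if the turntable is turned the wrong way (beyond -0.15 rad) (value of joint turntable below -0.15 rad).
It fails at once if the arm or the gripper's body, rather than the fingers, pushes on the carousel (over 5 N) (contact force between the arm and carousel above 5 N).
It fails at once if a vial is lifted out of its pocket or tipped (height (world z) of any of vial_0, vial_1, vial_2, vial_3, vial_4 above 0.054 m or angle between any of vial_0, vial_1, vial_2, vial_3, vial_4's own z axis and vertical above 0.5 rad).
It fails at once if another loose thing is lifted, knocked over or pushed away (over 50 mm) (distance of any of reagent_bottle, beaker, petri_dish, sample_jar from where it was at the start of the episode above 0.05 m or height (world z) of any of reagent_bottle, beaker, petri_dish, sample_jar above 0.02 m or angle between any of reagent_bottle, beaker, petri_dish, sample_jar's own z axis and vertical above 0.5 rad).
It also fails if it takes over 32 s, if anything falls off the work surface, if the arm or the gripper's body presses on something with over 40 N, if the wrist force passes 120 N, or if a joint passes its speed limit or range.

ROBOT

A 6-joint arm with a two-finger parallel gripper is mounted at the origin on the work surface. World frame = base frame: x ahead of the robot, y to its left, z up, the work surface at z = 0. Lengths are in m, angles in degrees, forces in N, time in s.
With the tool pointing down it reaches from about 0.375 to 0.9 m from the base axis. Payload 3.1 kg.
Tool frame: the origin (TCP) lies midway between the tips of the shut fingers; the grasp point (between the pads) lies 19 mm behind it; z points along the fingers, y is the line along which they close (so a half turn about z gives the same grasp; the last joint's range is limited). The gripper opens to 85 mm and grips with 20 to 120 N. Pads are 22 mm wide; open, the fingers measure 114 mm over their backs; the gripper's body (76 mm by 85 mm) begins 54 mm behind the grasp point. The pads swing forward as they close: fully open they stand 13 mm farther back than shut.
Start: joints at [-73.539, 30.224, 82.088, -0, 67.689, -10.227], TCP at [0.281, -0.558, 0.231] pointing down, gripper open.
Joint ranges: [-176.69, 176.69], [-43.24, 126.21], [12.49, 139.97], [-82, 262], [0, 151.66], [-163.58, 163.58]. Speed limits (degrees/s): [159.86, 159.86, 180, 180, 180, 180].

INTERFACE

Orientations are given as [roll, pitch, yaw] about the fixed x, y, z axes, in that order (R = Rz(yaw) Ry(pitch) Rx(roll)).
In Python, from bench import bot gives the robot as it stands. The module is installed in compiled form; this text tells all that it offers.
- The arm moves only by the tool servo_tool, never from a script. Its argument "series" is a list that holds one entry, the list of rows, each a list of 7 numbers: the finger opening in mm, from 0 to 85.4, then the shift along the tool's x, y, z each as a share of 1 m, from -1 to 1, then the turn, a rotation vector about the tool's x, y, z each as a share of 120 degrees, from -1 to 1. In form: [[[gripper, dx, dy, dz, rx, ry, rz], ...]]. A call has 1 to 10 rows; each row is the pose to reach, as a shift and turn from the pose commanded when the call began, along the tool's axes at that moment; what a row does not reach only later rows make up. A row lasts 1/10 s, in which the tool goes at most 50 mm and 8.59 degrees, less where a joint would pass 70% of its speed; a pose out of reach is approached as far as the arm can. A call with a number of a shift or a turn outside -1 to 1 is refused whole. A call with a gripper value outside its range is refused whole. The fingers move at their own pace and stop on an object; "grip_force" is the grip in N (left out, the last holds). Time passes only in rows, so rows that repeat a pose let the fingers close. It gives the time, the measured TCP pose, the force, the opening and the grip force at its end, in the units of the state.
- bot.state(): the state, without advancing time (a new reading comes with each control period).
- bot.capture(name): name is "scene" or "top"; returns a dict with "color" (384x512x3 uint8, red, green, blue), "camera_matrix" (3x3 intrinsics, pixels), "rvec" (rotation vector, rad) and "tvec" (3), from world to camera coordinates, as OpenCV has them. Camera axes: x right, y down, z forward; pixel columns grow to the right and rows downward; lengths in m; the calibration is good to about 2 mm. A picture is of the moment at which its call begins. There is no depth.
- bot.job_done(): hands the job in; it is judged then, once.
The state is a dict: "time": time; "joint_pos": joint angles; "dq": joint speeds; "tau": joint torques, N m; "tool_pos": TCP position; "ee_rot": TCP orientation; "ft_force": force on the tool from outside, world axes, zero at the start; "wrist_torque": the same for the moment, N m; "grip_width": finger opening in m; "finger_force": force on a finger pad.
Only numpy, scipy, OpenCV 4.12 (cv2) and the standard library are available. Lean on these libraries where they do the work, as an engineer would, in place of code of your own. Each camera call takes 0.05 s, during which the arm holds its last target. There are 200 camera calls.

## Working session

There is one attempt and no reset: what is moved stays moved. The work goes in short steps, Python scripts to look and compute and a tool call to move; the robot and the scene stay as the last step left them, time stands still between calls to the robot, and variables do not carry over. Pictures are saved under pics/ and viewed, at most 10 in all, crops included, and the job is handed in when it is done.

Besides the shell and the picture viewer there is one more tool, called as name(argument=value, ...), one argument or row to a line, values as JSON. servo_tool: Moves the arm, as the interface text tells. Its arguments: {"type":"object","properties":{"series":{"type":"array"},"grip_force":{"type":"number"}},"required":["series"]}

```bash
mkdir -p pics
cat > h.py <<'E'
import numpy as np, cv2
from bench import bot
def cap(n,f=None):
    c=bot.capture(n)
    if f: cv2.imwrite('pics/'+f,cv2.cvtColor(c['color'],cv2.COLOR_RGB2BGR))
    return c
def ray(c,uv):
    R=cv2.Rodrigues(np.array(c['rvec'],float))[0]; t=np.array(c['tvec'],float).ravel()
    d=R.T@np.linalg.solve(np.array(c['camera_matrix']),[uv[0],uv[1],1.0]); return -R.T@t,d
def onz(c,uv,z):
    o,d=ray(c,uv); return o+d*(z-o[2])/d[2]
def tri(c1,p1,c2,p2):
    o1,d1=ray(c1,p1);o2,d2=ray(c2,p2)
    s=np.linalg.lstsq(np.c_[d1,-d2],o2-o1,rcond=None)[0]
    a,b=o1+s[0]*d1,o2+s[1]*d2
    return (a+b)/2,np.linalg.norm(a-b)
def proj(c,P):
    return cv2.projectPoints(np.array(P,float).reshape(-1,3),np.array(c['rvec'],float),np.array(c['tvec'],float),np.array(c['camera_matrix'],float),None)[0].reshape(-1,2)
E
python3 - <<'E'
from h import *
a=cap('scene','s0.png');b=cap('top','t0.png')
print(bot.state())
for c in(a,b):print(ray(c,(256,192)),c['camera_matrix'])
E
```

```text
{'time': 0.1, 'joint_pos': array([-7.35396308e+01,  3.02737269e+01,  8.21493594e+01,  1.83698155e-04,
        6.76902515e+01, -1.02273626e+01]), 'dq': array([-0.07920327, -0.12880103, -0.2131941 ,  0.0172103 , -0.06067344,
       -0.05497444]), 'tau': array([ 4.24031450e-04, -4.43304241e+01, -1.78586841e+01, -2.79538735e-04,
        3.86670639e-03, -2.32485894e-05]), 'tool_pos': array([ 0.28054437, -0.55777128,  0.2304288 ]), 'ee_rot': array([-1.79888493e+02, -2.02907717e-02,  2.66876421e+01]), 'ft_force': array([-0.05084269, -0.2384276 , -0.43813722]), 'wrist_torque': array([ 0.02182439, -0.01875528,  0.03912164]), 'finger_force': 0.0, 'grip_width': 0.08557813659554779}
(array([1.29518576, 0.0442807 , 0.80089116]), array([-0.68320193, -0.04587402, -0.7288835 ])) [[398.80488567   0.         251.28302288]
 [  0.         398.80488567 191.69820683]
 [  0.           0.           1.        ]]
(array([0.46987759, 0.01149374, 1.20740277]), array([ 0.12963715, -0.01246963, -0.99148982])) [[398.22522494   0.         255.79865177]
 [  0.         398.22522494 193.4405616 ]
 [  0.           0.           1.        ]]
```

View pics/s0.png

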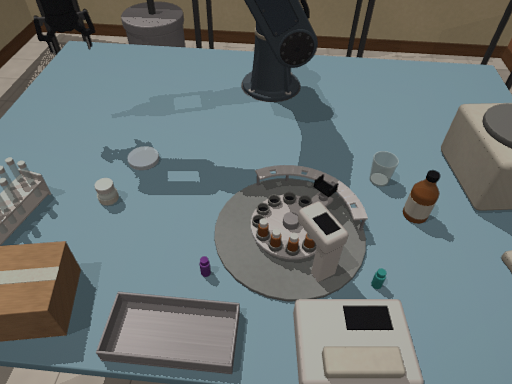

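View pics/t0.png

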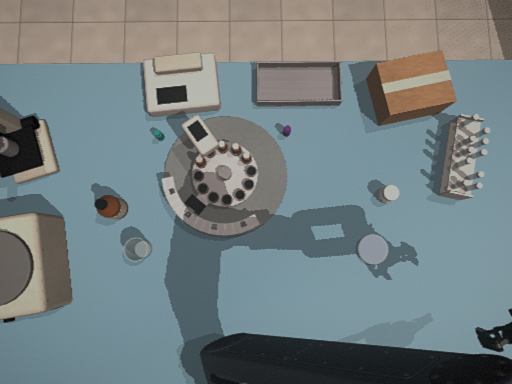

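The scene view shows the carousel at about (290,232), with the black plunger pad at (326,186) and the reader at (323,240). The top view shows its disc at (224,177), pad at (196,204), arc plate from (168,185) to (255,222) and reader at (199,133). Look-alikes in the top view are purple (286,130) and turquoise (158,133), both outside the turntable. The amber vials sit at (200,160) to (246,157). Next I'll check close crops.

Run:
```python
import cv2,numpy as np
t=cv2.imread('pics/t0.png')[105:245,155:295];s=cv2.imread('pics/s0.png')[155:295,210:370]
f=lambda i:cv2.resize(i,None,fx=4,fy=4,interpolation=cv2.INTER_CUBIC)
cv2.imwrite('pics/tc.png',f(t));cv2.imwrite('pics/sc.png',f(s))
```

```text
(no output)
```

View pics/tc.png

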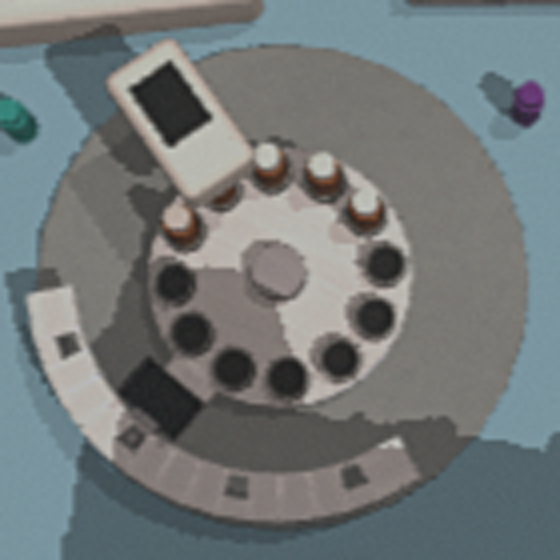

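View pics/sc.png

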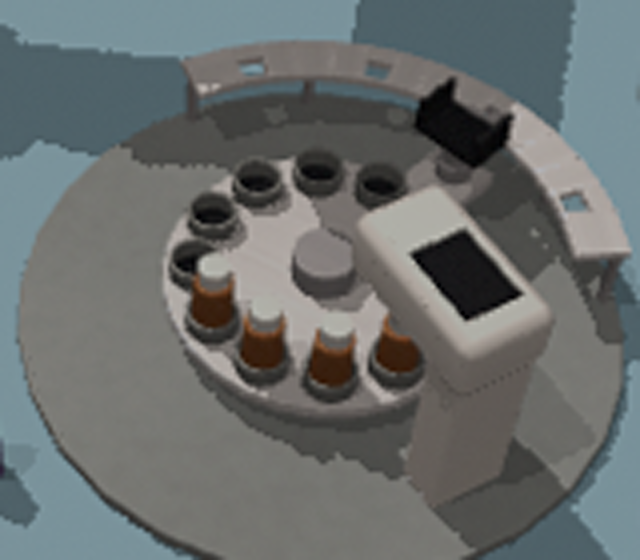

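The crops show, in top-crop pixels, empty holes at (68,345), (236,487) and (354,476), the pin at (132,437), and the black pad centred at (162,399). Vial_2 is at (269,160), the one just clockwise of the reader. In the scene crop the holes are at (573,202), (378,69) and (252,67), with the pin at (490,110).

Run:
```python
from h import *
from scipy.optimize import least_squares
b=cap('top');a=cap('scene')
T=lambda p:((p[0]+.5)/4-.5+155,(p[1]+.5)/4-.5+105); S=lambda p:((p[0]+.5)/4-.5+210,(p[1]+.5)/4-.5+155)
pr={135:((68,345),(573,202)),195:((236,487),(378,69)),225:((354,476),(252,67))}
P={}
for k,(t,s) in pr.items():
    X,e=tri(b,T(t),a,S(s));P[k]=X;print(k,X.round(4),round(e,4),onz(b,T(t),.066).round(4)[:2],onz(a,S(s),.066).round(4)[:2])
for nm,Q in(('tri',P),('top',{k:onz(b,T(v[0]),.066) for k,v in pr.items()}),('sc',{k:onz(a,S(v[1]),.066) for k,v in pr.items()})):
    f=lambda q:np.concatenate([Q[k][:2]-q[:2]-.16*np.array([np.cos(q[2]+np.radians(k)),np.sin(q[2]+np.radians(k))]) for k in Q])
    r=least_squares(f,[.7,.05,0]);q=r.x;print(nm,q[:2].round(4),np.degrees(q[2]).round(2),np.abs(r.fun).max())
    th=q[2]+np.radians(165);p=q[:2]+.125*np.array([np.cos(th),np.sin(th)])
    print(' pad',p.round(4),proj(b,[*p,.098]).round(1),'meas',T((162,399)),'vial2',proj(b,[*(q[:2]+.078*np.array([np.cos(q[2]+np.radians(30)),np.sin(q[2]+np.radians(30))])),.08]).round(1),T((269,152)))
# pad via black mask cheek tops
for nm,c,(x0,x1,y0,y1) in(('top',b,(180,212,190,220)),('scene',a,(310,342,170,200))):
    g=c['color'][y0:y1,x0:x1].max(2)<45
    n,l,st,ce=cv2.connectedComponentsWithStats(g.astype(np.uint8));k=1+st[1:,4].argmax()
    r=cv2.minAreaRect(np.argwhere(l==k)[:,::-1].astype(np.float32));print(nm,st[k],ce[k]+[x0,y0],r, onz(c,ce[k]+[x0,y0],.09))
```

```text
135 [0.6255 0.2397 0.0664] 0.0015 [0.6256 0.2406] [0.6252 0.2391]
195 [0.5216 0.1191 0.0679] 0.0007 [0.5217 0.1196] [0.5196 0.1189]
225 [0.5283 0.0353 0.0675] 0.0001 [0.5284 0.0353] [0.5267 0.0354]
tri [0.6789 0.0891] -25.52 0.0007037567424606171
 pad [0.5839 0.1704] [[194.3 203.8]] meas (195.125, 204.375) vial2 [[221.5 144.7]] (221.875, 142.625)
top [0.6791 0.0897] -25.45 0.0008992136135071022
 pad [0.584  0.1708] [[194.2 203.8]] meas (195.125, 204.375) vial2 [[221.3 144.7]] (221.875, 142.625)
sc [0.6774 0.0881] -25.9 0.0006465975262942014
 pad [0.5829 0.1699] [[194.5 204.2]] meas (195.125, 204.375) vial2 [[222.  145.2]] (221.875, 142.625)
top [  5   5  20  20 190] [194.84736842 204.18947368] ((14.622950553894043, 14.352460861206055), (17.79712677001953, 11.26724624633789), 39.80556869506836) [0.58363309 0.17005942 0.09      ]
scene [  3   5  25  22 268] [324.43283582 186.73880597] ((14.823530197143555, 15.794118881225586), (22.80931282043457, 15.606371879577637), 30.963756561279297) [0.59296459 0.16696035 0.09      ]
```

servo_tool(
  series=[
    [[0,0.598,-0.514,0,0,0,-0.189],[0,0.598,-0.514,0,0,0,-0.189],[0,0.598,-0.514,0,0,0,-0.189],[0,0.598,-0.514,0,0,0,-0.189],[0,0.598,-0.514,0,0,0,-0.189],[0,0.598,-0.514,0,0,0,-0.189],[0,0.598,-0.514,0,0,0,-0.189],[0,0.598,-0.514,0,0,0,-0.189],[0,0.598,-0.514,0,0,0,-0.189],[0,0.598,-0.514,0,0,0,-0.189]],
  ],
)

```text
time: 1.2
tool_pos: [0.4736, -0.095, 0.2314]
ee_rot: [180.0, -0.0, 49.4]
ft_force: [1.2, 0.6, 0.2]
grip_width: 0.0003
finger_force: 0.0
```

```bash
cat > go.py <<'E'
# usage: go.py angle radius z  -> tool-frame shift/turn to carousel-polar target, x axis tangential
import sys; from h import *
from scipy.spatial.transform import Rotation as Ro
C=np.array([.6785,.0890]);Y=-25.6
def need(ang,r,z,yaw=None):
    s=bot.state();R=Ro.from_euler('xyz',s['ee_rot'],degrees=True)
    th=np.radians(ang+Y);p=np.array([*(C+r*np.array([np.cos(th),np.sin(th)])),z])
    G=Ro.from_euler('xyz',[180,0,(ang+Y-90) if yaw is None else yaw],degrees=True)
    return R.inv().apply(p-s['tool_pos']).round(4),(np.degrees((R.inv()*G).as_rotvec())/120).round(4)
if __name__=='__main__':
    s=bot.state();print(s['time'],s['tool_pos'].round(4),s['ee_rot'].round(1),s['ft_force'].round(1),s['grip_width'])
    print(need(*map(float,sys.argv[1:])))
E
python3 go.py 165 .125 .23
```

```text
1.2 [ 0.4736 -0.095   0.2314] [180.   -0.   49.4] [1.2 0.6 0.2] 0.0003208972436396277
(array([ 0.273 , -0.0893,  0.0014]), array([ 0.0002, -0.    , -0.0004]))
```

servo_tool(
  series=[
    [[0,0.273,-0.089,0,0,0,0],[0,0.273,-0.089,0,0,0,0],[0,0.273,-0.089,0,0,0,0],[0,0.273,-0.089,0,0,0,0],[0,0.273,-0.089,0,0,0,0],[0,0.273,-0.089,0,0,0,0],[0,0.273,-0.089,0,0,0,0],[0,0.273,-0.089,0.03,0,0,0],[0,0.273,-0.089,0.06,0,0,0],[0,0.273,-0.089,0.09,0,0,0]],
  ],
)

```text
time: 2.2
tool_pos: [0.583, 0.1676, 0.1405]
ee_rot: [180.0, 0.0, 49.4]
ft_force: [0.3, 1.5, 0.1]
grip_width: 0.0001
finger_force: 0.0
```

```bash
python3 go.py 165 .125 .12
python3 - <<'E'
from h import *
a=cap('scene');b=cap('top')
f=lambda i,k:cv2.resize(cv2.cvtColor(i,cv2.COLOR_RGB2BGR),None,fx=k,fy=k,interpolation=cv2.INTER_CUBIC)
cv2.imwrite('pics/m1.png',np.hstack([f(a['color'][130:250,270:370],4),f(b['color'][150:270,140:240],4)]))
E
```

```text
2.2 [0.583  0.1676 0.1405] [180.    0.   49.4] [0.3 1.5 0.1] 0.00012588659603216684
(array([ 0.0025, -0.0014,  0.0205]), array([ 0.0002,  0.0001, -0.0003]))
```

View pics/m1.png

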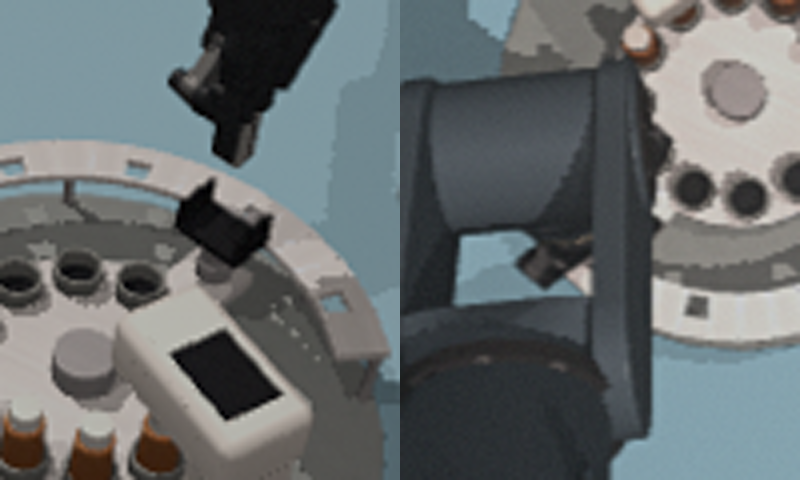

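The fingertips at scene crop (237,160) hang above the pad channel centred at (222,225). The arm hides the pad in the top view. I'll descend into the channel.

servo_tool(
  series=[
    [[0,0,0,0.01,0,0,0],[0,0,0,0.025,0,0,0],[0,0,0,0.04,0,0,0],[0,0,0,0.05,0,0,0],[0,0,0,0.05,0,0,0]],
  ],
)

```text
time: 2.8
tool_pos: [0.5831, 0.1679, 0.091]
ee_rot: [-180.0, 0.0, 49.3]
ft_force: [-0.5, 0.5, -0.2]
grip_width: 0.0002
finger_force: 0.0
```

```bash
python3 go.py 165 .125 .067
python3 - <<'E'
from h import *
a=cap('scene')
print(proj(a,[bot.state()['tool_pos']]))
f=lambda i,k:cv2.resize(cv2.cvtColor(i,cv2.COLOR_RGB2BGR),None,fx=k,fy=k,interpolation=cv2.INTER_CUBIC)
cv2.imwrite('pics/m2.png',f(a['color'][140:220,290:370],6))
E
```

```text
2.8 [0.5831 0.1679 0.091 ] [-180.     0.    49.3] [-0.5  0.5 -0.2] 0.00021056456547345178
(array([ 0.0021, -0.0012,  0.024 ]), array([-0.0003,  0.0003, -0.0004]))
[[324.8697207  183.63256932]]
```

View pics/m2.png

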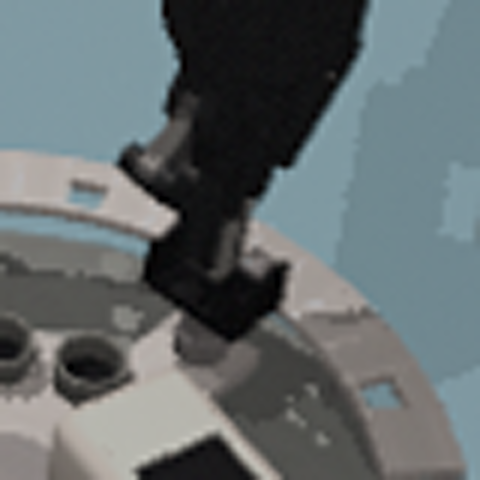

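The tips at crop (225,265) sit inside the channel between both cheeks, with no contact yet. Now I'll press.

servo_tool(
  series=[
    [[0,0.002,-0.001,0.006,0,0,0],[0,0.002,-0.001,0.012,0,0,0],[0,0.002,-0.001,0.018,0,0,0],[0,0.002,-0.001,0.021,0,0,0],[0,0.002,-0.001,0.024,0,0,0],[0,0.002,-0.001,0.024,0,0,0],[0,0.002,-0.001,0.024,0,0,0]],
  ],
)

```text
time: 3.55
tool_pos: [0.5847, 0.1706, 0.0681]
ee_rot: [179.9, -0.1, 49.4]
ft_force: [-0.3, 0.0, 6.7]
grip_width: 0.0001
finger_force: 3.3
```

```bash
python3 go.py 171 .125 .067
```

```text
3.55 [0.5847 0.1706 0.0681] [ 1.799e+02 -1.000e-01  4.940e+01] [-0.3  0.   6.7] 9.434000281582114e-05
(array([-0.014 ,  0.    ,  0.0011]), array([ 0.0006, -0.0007, -0.0502]))
```

servo_tool(
  series=[
    [[0,0,0,0.003,0,0,0],[0,0,0,0.004,0,0,0],[0,0,0,0.004,0,0,0],[0,-0.0055,0.0001,0.004,0,0,-0.0208],[0,-0.0109,0.0005,0.004,0,0,-0.0417],[0,-0.0163,0.0011,0.004,0,0,-0.0625],[0,-0.0217,0.0019,0.004,0,0,-0.0833],[0,-0.027,0.003,0.004,0,0,-0.1042],[0,-0.0324,0.0043,0.004,0,0,-0.125],[0,-0.0324,0.0043,0.004,0,0,-0.125]],
  ],
)

```text
time: 4.55
tool_pos: [0.5665, 0.1427, 0.0644]
ee_rot: [179.9, -0.0, 64.4]
ft_force: [-0.8, -1.1, 7.9]
grip_width: -0.0002
finger_force: 3.9
```

```bash
python3 go.py 190 .125 .065
python3 - <<'E'
from h import *
a=cap('scene')
f=lambda i,k:cv2.resize(cv2.cvtColor(i,cv2.COLOR_RGB2BGR),None,fx=k,fy=k,interpolation=cv2.INTER_CUBIC)
cv2.imwrite('pics/m3.png',f(a['color'][140:220,280:360],6))
E
```

```text
4.55 [0.5665 0.1427 0.0644] [179.9  -0.   64.4] [-0.8 -1.1  7.9] -0.00015827525429765884
(array([-0.0217,  0.0011, -0.0006]), array([ 0.0007, -0.0002, -0.0833]))
```

View pics/m3.png

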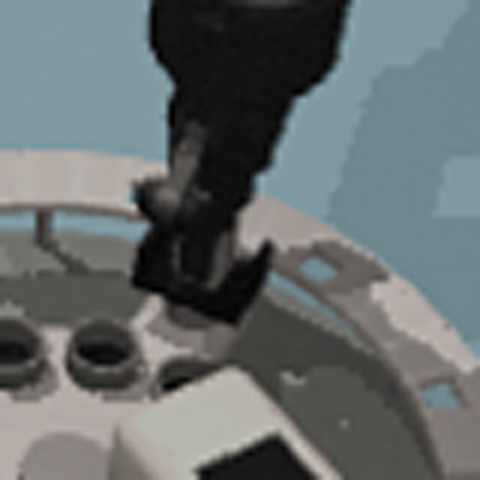

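The pad has followed the fingers: it is now at crop (205,275), past the start hole at (320,267). I'll measure the turntable angle from the amber vials.

```bash
cat > ang.py <<'E'
from h import *; from go import C,Y
def am(img,c):
    h=cv2.cvtColor(img,cv2.COLOR_RGB2HSV);m=((h[...,0]<18)&(h[...,1]>130)&(h[...,2]>60)).astype(np.uint8)
    n,l,st,ce=cv2.connectedComponentsWithStats(m);o=[]
    for k in range(1,n):
        if st[k,4]<8: continue
        X=onz(c,ce[k],.055)[:2]-C;r=np.hypot(*X)
        if r<.11:o.append((round((np.degrees(np.arctan2(X[1],X[0]))-Y)%360,1),round(r,4),st[k,4]))
    return sorted(o)
for n,f in(('scene','s0'),('top','t0')):
    c=bot.capture(n);print(n,am(cv2.cvtColor(cv2.imread(f'pics/{f}.png'),cv2.COLOR_BGR2RGB),c));print(am(c['color'],c))
E
python3 ang.py
```

```text
scene [(np.float64(29.1), np.float64(0.0678), np.int32(27)), (np.float64(62.6), np.float64(0.0668), np.int32(22)), (np.float64(321.0), np.float64(0.0736), np.int32(25)), (np.float64(354.4), np.float64(0.0694), np.int32(26))]
[(np.float64(12.2), np.float64(0.0699), np.int32(33)), (np.float64(46.2), np.float64(0.0689), np.int32(33)), (np.float64(338.7), np.float64(0.0737), np.int32(36))]
top [(np.float64(90.6), np.float64(0.0763), np.int32(10)), (np.float64(328.0), np.float64(0.0771), np.int32(8))]
[(np.float64(77.5), np.float64(0.0768), np.int32(8)), (np.float64(107.7), np.float64(0.0755), np.int32(15))]
```

```bash
for z in .04 .045 .05; do echo $z; sed "s/ce\[k\],.055/ce[k],$z/" ang.py | python3 - | tr -d 'a-z()_' ; done
```

```text
.04
 [.6430.7, .640.0569, .3227, .6470.5, .640.0594, .3222, .64312.1, .640.0698, .3225, .64349.0, .640.06, .3226]
[.649.4, .640.0596, .3232, .6451.0, .640.0598, .3236, .64331.4, .640.0664, .3233]
 [.6489.1, .640.0794, .3210, .64330.1, .640.0787, .328]
[.64105.8, .640.0782, .3213]
.045
 [.6430.1, .640.0605, .3227, .6467.6, .640.0617, .3222, .64315.2, .640.0709, .3225, .64350.9, .640.0631, .3226]
[.6410.9, .640.063, .3234, .6448.9, .640.0623, .3235, .64333.6, .640.0688, .3232]
 [.6489.6, .640.0784, .3210, .64329.4, .640.0782, .328]
[.64106.3, .640.0773, .3214]
.05
 [.6429.6, .640.0642, .3227, .6465.0, .640.0642, .3222, .64318.2, .640.0722, .3225, .64352.7, .640.0662, .3226]
[.6411.9, .640.0664, .3233, .6447.2, .640.0659, .3236, .64336.8, .640.0708, .3234]
 [.6490.1, .640.0773, .3210, .64328.7, .640.0776, .328]
[.6414.8, .640.0777, .328, .64107.1, .640.0764, .3215]
```

```bash
sed -i "s/ce\[k\],.055/ce[k],.067 if n=='scene' else .055/; s/def am(img,c)/def am(img,c,n=0)/; s/am(c\['color'\],c)/am(c['color'],c,n)/; s/BGR2RGB),c)/BGR2RGB),c,n)/; s/for k in range(1,n)/for k in range(1,N)/; s/n,l,st,ce=/N,l,st,ce=/" ang.py; python3 ang.py | sed 's/np.[a-z]*[0-9]*//g'
```

```text
scene [((28.1), (0.0766), (27)), ((57.5), (0.0735), (22)), ((327.4), (0.0778), (25)), ((357.7), (0.0773), (26))]
[((13.4), (0.0787), (32)), ((43.1), (0.0765), (33)), ((343.8), (0.0798), (33))]
top [((90.6), (0.0763), (10)), ((328.0), (0.0771), (8))]
[((107.3), (0.0756), (13))]
```

servo_tool(
  series=[
    [[0,-0.0055,0.0001,0,0,0,-0.0208],[0,-0.0109,0.0005,0,0,0,-0.0417],[0,-0.0163,0.0011,0,0,0,-0.0625],[0,-0.0217,0.0019,0,0,0,-0.0833],[0,-0.026,0.0027,0,0,0,-0.1],[0,-0.028,0.0032,0,0,0,-0.1083],[0,-0.028,0.0032,0,0,0,-0.1083],[0,-0.028,0.0032,0,0,0,-0.1083]],
  ],
)

```text
time: 5.9
tool_pos: [0.5574, 0.1162, 0.0643]
ee_rot: [179.9, 0.0, 77.4]
ft_force: [-0.5, -0.7, 8.4]
grip_width: 0.0003
finger_force: 3.9
```

```bash
python3 go.py 195 .125 .065; python3 ang.py | sed 's/np.[a-z]*[0-9]*//g'
python3 - <<'E'
from h import *
a=cap('scene')
f=lambda i,k:cv2.resize(cv2.cvtColor(i,cv2.COLOR_RGB2BGR),None,fx=k,fy=k,interpolation=cv2.INTER_CUBIC)
cv2.imwrite('pics/m4.png',f(a['color'][150:230,265:345],6))
E
```

```text
5.9 [0.5574 0.1162 0.0643] [179.9   0.   77.4] [-0.5 -0.7  8.4] 0.0003199365703528845
(array([-0.0045, -0.0009, -0.0007]), array([ 0.0007,  0.    , -0.0168]))
scene [((28.1), (0.0766), (27)), ((57.5), (0.0735), (22)), ((327.4), (0.0778), (25)), ((357.7), (0.0773), (26))]
[((26.1), (0.0781), (35)), ((55.4), (0.0758), (29)), ((356.5), (0.0794), (37))]
top [((90.6), (0.0763), (10)), ((328.0), (0.0771), (8))]
[((88.0), (0.0722), (9)), ((120.9), (0.0761), (12))]
```

View pics/m4.png

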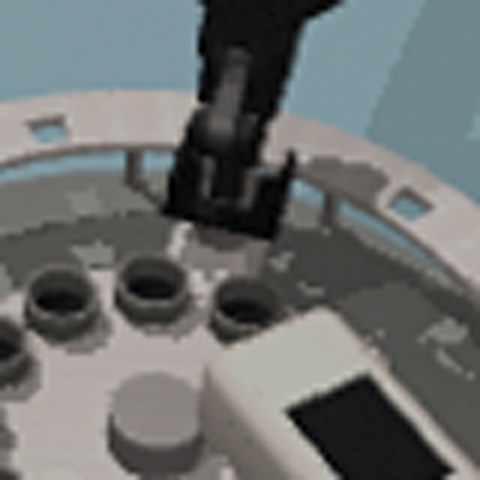

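Comparing the vial places with the start, the turntable stands at about 28.2°. I'll move 1.8° more, then ease up and watch the force.

servo_tool(
  series=[
    [[0,-0.002,0,0,0,0,-0.008],[0,-0.004,0.0001,0,0,0,-0.015],[0,-0.004,0.0001,0,0,0,-0.015],[0,-0.004,0.0001,0,0,0,-0.015],[0,-0.004,0.0001,-0.003,0,0,-0.015],[0,-0.004,0.0001,-0.006,0,0,-0.015],[0,-0.004,0.0001,-0.009,0,0,-0.015],[0,-0.004,0.0001,-0.011,0,0,-0.015],[0,-0.004,0.0001,-0.011,0,0,-0.015],[0,-0.004,0.0001,-0.011,0,0,-0.015]],
  ],
)

```text
time: 7.05
tool_pos: [0.5567, 0.1124, 0.0747]
ee_rot: [179.9, -0.0, 79.2]
ft_force: [0.5, 0.7, 4.4]
grip_width: 0.0001
finger_force: 2.3
```

```bash
python3 go.py 195 .125 .065; python3 ang.py | sed 's/np.[a-z]*[0-9]*//g'
```

```text
7.05 [0.5567 0.1124 0.0747] [179.9  -0.   79.2] [0.5 0.7 4.4] 8.431280868498657e-05
(array([-0.0006, -0.001 ,  0.0097]), array([ 0.0007, -0.0001, -0.0019]))
scene [((28.1), (0.0766), (27)), ((57.5), (0.0735), (22)), ((327.4), (0.0778), (25)), ((357.7), (0.0773), (26))]
[((27.3), (0.0774), (35)), ((57.1), (0.0753), (30)), ((358.5), (0.0789), (33))]
top [((90.6), (0.0763), (10)), ((328.0), (0.0771), (8))]
[((91.1), (0.0756), (13)), ((122.9), (0.0753), (13))]
```

Still 4.4 N at 75 mm height, so the pin is rising into the hole. I'll lift straight away.

servo_tool(
  series=[
    [[0,0,0,-0.004,0,0,0],[0,0,0,-0.008,0,0,0],[0,0,0,-0.02,0,0,0],[0,0,0,-0.04,0,0,0],[0,0,0,-0.08,0,0,0],[0,0,0,-0.12,0,0,0],[0,-0.05,-0.05,-0.15,0,0,0],[0,-0.1,-0.1,-0.15,0,0,0],[0,-0.15,-0.12,-0.15,0,0,0],[0,-0.2,-0.12,-0.15,0,0,0]],
  ],
)

```text
time: 8.15
tool_pos: [0.4163, -0.0215, 0.2236]
ee_rot: [-179.8, -0.0, 79.3]
ft_force: [0.5, -0.2, -0.2]
grip_width: 0.0004
finger_force: 0.0
```

```bash
python3 go.py 195 .125 .065; python3 ang.py | sed 's/np.[a-z]*[0-9]*//g'
python3 - <<'E'
from h import *
a=cap('scene');b=cap('top')
f=lambda i,k:cv2.resize(cv2.cvtColor(i,cv2.COLOR_RGB2BGR),None,fx=k,fy=k,interpolation=cv2.INTER_CUBIC)
cv2.imwrite('pics/m5.png',np.hstack([f(a['color'][155:275,250:350],4),f(b['color'][125:245,165:265],4)]))
E
```

```text
8.15 [ 0.4163 -0.0215  0.2236] [-179.8   -0.    79.3] [ 0.5 -0.2 -0.2] 0.00036724050334963786
(array([0.1569, 0.1127, 0.1584]), array([-0.0014, -0.0002, -0.0006]))
scene [((28.1), (0.0766), (27)), ((57.5), (0.0735), (22)), ((327.4), (0.0778), (25)), ((357.7), (0.0773), (26))]
[((28.0), (0.0761), (27)), ((57.6), (0.0733), (22)), ((358.4), (0.0761), (20))]
top [((90.6), (0.0763), (10)), ((328.0), (0.0771), (8))]
[((90.0), (0.0753), (9)), ((122.4), (0.0768), (9))]
```

View pics/m5.png

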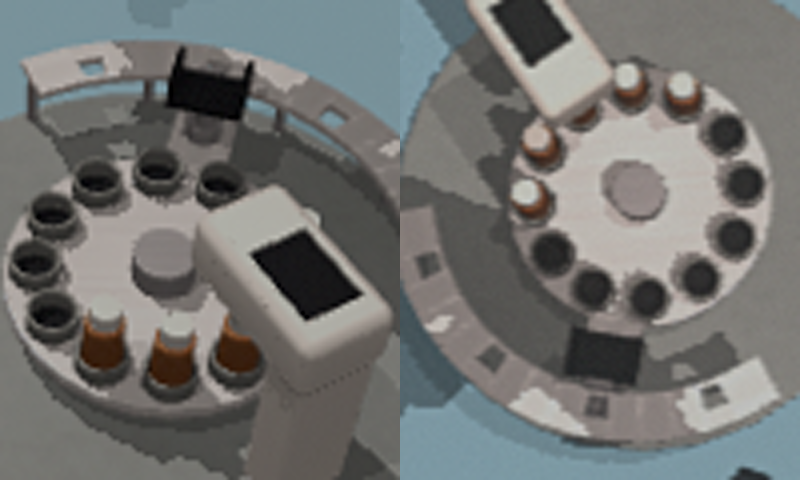

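The pin stands in the next hole: scene crop (207,58), top crop (597,405). The pad is fully up, and the vials are upright, shifted by exactly one pocket (30°). The hand is clear, so I'll hand it in.

```bash
python3 -c "
from bench import bot
print(bot.job_done())"
```

```text
the job is handed in; nothing more can be done
None
```

I pressed the plunger, turned the carousel anticlockwise one hole (30°), and the last pictures show the pin up in that hole with vial_2 under the reader and the hand clear; I've handed the job in, but no verdict came back.

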